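# Unlatch the terminal cover and push it off

## Robot

A 6-joint arm with a two-finger parallel gripper is mounted at the origin on a cart in front of the work surface, level with it; the furniture and walls round the work are solid. World frame = base frame: x ahead of the robot, y to its left, z up, the work surface at z = 0. Lengths are in m, angles in rad, forces in N, time in s.
With the tool pointing down it reaches from about 0.35 to 0.975 m from the base axis. Payload 4.9 kg.
Tool frame: the origin (TCP) lies midway between the tips of the shut fingers; the grasp point (between the pads) lies 19 mm behind it; z points along the fingers, y is the line along which they close (so a half turn about z gives the same grasp; the last joint's range is limited). The gripper opens to 85 mm and grips with 20 to 120 N. Pads are 22 mm wide; open, the fingers measure 114 mm over their backs; the gripper's body (76 mm by 85 mm) begins 54 mm behind the grasp point. The pads swing forward as they close: fully open they stand 13 mm farther back than shut.
Start: joints at [-1.412, 0.053, 1.613, -0, 1.476, -0.119], TCP at [0.171, -0.601, 0.231] pointing down, gripper open.
Joint ranges: [-3.01, 3.01], [-1.01, 2.22], [0.06, 2.58], [-1.02, 4.17], [0.09, 2.62], [-3.14, 3.14]. Speed limits (rad/s): [2.57, 2.57, 3.14, 3.14, 3.14, 3.14].

## Interface

Orientations are given as a rotation vector (axis times angle).
In Python, from station import ctrl gives the robot as it stands.
- The arm moves only by the tool step_arm, never from a script. Its argument "targets" is a list of rows, each an object with "travel": the shift along the world's x, y, z as a fraction of full scale, a list of three; "angular": the turn, a rotation vector about the world's x, y, z as a fraction of full scale, a list of three; "gripper": the opening, from 0 (shut) to 1 (fully open). In form: [{"travel": [x, y, z], "angular": [rx, ry, rz], "gripper": gripper}, ...]. A call has 1 to 10 rows; each row is the pose to reach, as a shift and turn from the pose commanded when the call began; what a row does not reach only later rows make up. Full scale, the value 1, is 0.6 m for a shift and pi/4 rad for a turn. A row lasts 1/10 s, in which the tool goes at most 50 mm and 8.59 degrees, less where a joint would pass 70% of its speed; a pose out of reach is approached as far as the arm can. A call with a number of a shift or a turn outside -1 to 1 is refused whole. A call with a gripper value outside its range is refused whole. The fingers move at their own pace and stop on an object; "squeeze" is the grip in N (left out, the last holds). Time passes only in rows, so rows that repeat a pose let the fingers close. It gives the time, the measured TCP pose, the force, the opening and the grip force at its end, in the units of the state.
- ctrl.get_obs(): the state, without advancing time (a new reading comes with each control period).
- ctrl.get_image(name): name is "scene" or "top"; returns a dict with "img" (480x640x3 uint8, red, green, blue), "fx", "fy", "cx", "cy" (pixels), "rvec" (rotation vector, rad) and "tvec" (3), from world to camera coordinates, as OpenCV has them. Camera axes: x right, y down, z forward; pixel columns grow to the right and rows downward; lengths in m; the calibration is good to about 2 mm. A picture is of the moment at which its call begins. There is no depth.
- ctrl.finish_job(): hands the job in; it is judged then, once.
The state is a dict: "t": time; "q": joint angles; "dq": joint speeds; "effort": joint torques, N m; "tool_pos": TCP position; "tool_rot": TCP orientation; "contact_force": force on the tool from outside, world axes, zero at the start; "wrist_torque": the same for the moment, N m; "opening": finger opening in m; "grip_force": force on a finger pad.
Only numpy, scipy, OpenCV 4.12 (cv2) and the standard library are available. Lean on these libraries where they do the work, as an engineer would, in place of code of your own. Each camera call takes 0.05 s, during which the arm holds its last target. There are 200 camera calls.

## Task

The wiring terminals have to be bared for a loop check: press the orange snap tab down, and while it is down push the released clear cover straight away from the tab until it slides right off its base and stands upright on the bench just clear of it. Do it with the fingertips only; the cover is pushed, never picked up, and the tools and fittings lying round it stay where they are. Finish with the tab sprung back up and the hand clear.

Things in the scene. Friction and masses are not known exactly. Their poses are not given: they have to be found in the camera images.
- terminal_base: Fixed grey terminal base, 109 mm long (x -73 to +36), 72 wide (y). Origin on the bench under the middle of the seated cover; x points from the tab to the open far end, the way the cover slides off; z up. Bracket round the tab: x -73 to -43, top 27 mm high; two blanked cable glands behind it to x -89, below 27 mm. A flange along both sides (6.5 to 10 mm high) guides the cover.
- terminals (a point): Middle of the top of the six screw terminals under the cover, 25 mm above the bench; they span 54 mm along the base's x (-20 to +34 mm) and 48 mm along y. A fingertip following the cover passes above them.
- terminal_cover: Loose clear hood, 60 to 130 g, 80 mm (x) by 81 (y), 48.5 high, walls 3. Origin: middle of its underside; seated, 1.5 mm above the base's origin, axes parallel. Side hooks under the base's flange stop lifting (2.5 mm play): it only slides along the base's +x. Its near wall sits in the tab's notch. Off the base after 76 mm of slide, then it drops 1.5 mm to the bench.
- snap_tab (a joint): Orange sprung snap tab at the near end, travel straight down in m: 0 = up (latched), 0.007 = fully down. Spring about 1.8 N at first, 4.2 N at 4 mm, 6 N at 7 mm. The cover can slide only while the tab is down by more than 4 mm (5 to 6 to be safe); let go, it springs back up.
- tab_pad (a point): Centre of the tab's flat thumb pad, 29 mm (x) by 44 (y), at base x = -56.5 mm, 36 mm above the bench when up; moves with the tab. After the pad (ends x -42) come the 7 mm notch for the cover's wall and, under the cover, the tooth (x -35 to -27), level with the pad: a fingertip can keep the tab down while sliding over all three. Let go only once the cover has slid 13 mm.
- cover_wall (a point): On the outer face of the cover's near wall, at its middle, 40 mm above the bench, where to push; at the start 16.5 mm beyond the pad's centre. The wall is 75 mm wide and spans 32 to 50 mm above the bench, open below (the seated tab fills the gap).
- transducer_spare: Bystander: steel and black pressure transducer lying on its side, 31x88x27 mm, left of the base; origin under its centre.
- screwdriver_small: Bystander: small screwdriver with a yellow handle, 180 mm long, 30 mm high, lying right of the base; origin under its centre.
- adapter_brass: Bystander: brass threaded adapter standing upright, 22x25x34 mm, left of the far end of the base; origin under its centre.
- gauge_spare_1: Bystander: small black pressure gauge lying on its back, 83x50x34 mm, right of the far end of the base; origin under its centre.
Things that resemble listed ones, but are neither listed nor needed, are in the scene too. There is more than one size of the terminal_cover; the one meant has the size given above.

How it is judged:
On the way, in this order (a step that is already met when the one before it is completed fails the run):
1. the snap tab is pressed down (4 mm or more) while the cover is still seated (value of joint snap_tab above 0.004 m and x of terminal_cover in the frame of terminal_base below 0.004 m), for 0.1 s.
2. the cover is off the base (x of terminal_cover in the frame of terminal_base above 0.079 m), for 0.1 s.
At the end, for the whole second after the job is handed in: The cover stands upright (within 0.08 rad) and still on the bench, slid 79 to 160 mm from its seat (so 3 to 84 mm clear of the base), within 35 mm of the base's middle line and turned less than 0.5 rad; the snap tab is back up (within 1 mm) (x of terminal_cover in the frame of terminal_base between 0.079 and 0.16 m and y of terminal_cover in the frame of terminal_base between -0.035 and 0.035 m and height (world z) of terminal_cover between -0.003 and 0.004 m and angle between terminal_cover's own z axis and vertical below 0.08 rad and angle between the x axis of terminal_cover and the x axis of terminal_base, either way round below 0.5 rad and linear speed of terminal_cover below 0.01 m/s and value of joint snap_tab below 0.001 m); the robot touches nothing.
It fails at once if the cover is lifted (underside more than 12 mm above the bench) or tipped (over 0.25 rad) (height (world z) of terminal_cover above 0.012 m or angle between terminal_cover's own z axis and vertical above 0.25 rad).
It fails at once if a bystander is moved by more than 15 mm (distance of any of transducer_spare, screwdriver_small, adapter_brass, gauge_spare_1 from where it was at the start of the episode above 0.015 m).
It also fails if it takes over 35 s, if anything falls off the work surface, if the arm or the gripper's body presses on something with over 40 N, if the wrist force passes 120 N, or if a joint passes its speed limit or range.

## Working session

There is one attempt and no reset: what is moved stays moved. The work goes in short steps, Python scripts to look and compute and a tool call to move; the robot and the scene stay as the last step left them, time stands still between calls to the robot, and variables do not carry over. Pictures are saved under pics/ and viewed, at most 10 in all, crops included, and the job is handed in when it is done.

Besides the shell and the picture viewer there is one more tool, called after "Request:" as name([rows], argument=value, ...), one row to a line, values as JSON. step_arm: Moves the arm, as the interface text tells. Its arguments: {"type":"object","properties":{"targets":{"type":"array"},"squeeze":{"type":"number"}},"required":["targets"]}

```bash
mkdir -p pics
cat > h.py <<'E'
import numpy as np, cv2, pickle
from station import ctrl
def snap(n,tag):
    d=ctrl.get_image(n); pickle.dump(d,open(f'pics/{tag}.pkl','wb')); cv2.imwrite(f'pics/{tag}.png',d['img'][:,:,::-1]); return d
def load(tag): return pickle.load(open(f'pics/{tag}.pkl','rb'))
def RT(d): return cv2.Rodrigues(np.array(d['rvec'],float))[0],np.array(d['tvec'],float).ravel()
def ray(d,u,v,z):
    R,t=RT(d); c=-R.T@t; r=R.T@np.array([(u-d['cx'])/d['fx'],(v-d['cy'])/d['fy'],1]); return c+r*(z-c[2])/r[2]
def proj(d,p):
    R,t=RT(d); q=R@np.array(p,float)+t; return np.array([d['fx']*q[0]/q[2]+d['cx'],d['fy']*q[1]/q[2]+d['cy']])
E
python3 - <<'E'
from h import *
for n in('scene','top'):
    d=snap(n,n+'0'); R,t=RT(d); print(n,-R.T@t,R[2],d['fx'])
o=ctrl.get_obs(); print(o)
E
```

```text
scene [0.17917044 0.72002866 0.50267593] [ 0.39074925 -0.79982494 -0.45562605] 557.3272065108337
top [ 0.39703209 -0.087247    1.0805643 ] [ 0.15455788 -0.00240353 -0.98798081] 495.12422021974226
{'t': 0.1, 'q': array([-1.41201518e+00,  5.32868995e-02,  1.61415501e+00, -4.82483165e-05,
        1.47600326e+00, -1.19024095e-01]), 'dq': array([-0.00037279,  0.00035267, -0.00285007, -0.00128952, -0.00222308,
        0.00046529]), 'effort': array([ 9.27169240e-04, -3.94904888e+01, -3.71360850e+01, -3.11690496e-05,
        3.92705173e-03,  7.62669885e-06]), 'tool_pos': array([ 0.17128648, -0.60048299,  0.23018941]), 'tool_rot': array([-3.10950013e+00, -4.34724433e-01,  1.33189301e-04]), 'contact_force': array([-0.3083471 ,  0.75099184, -0.37271587]), 'wrist_torque': array([-0.02864553, -0.0037291 , -0.02312247]), 'grip_force': 0.0, 'opening': 0.08551502030242428}
```

View pics/scene0.png

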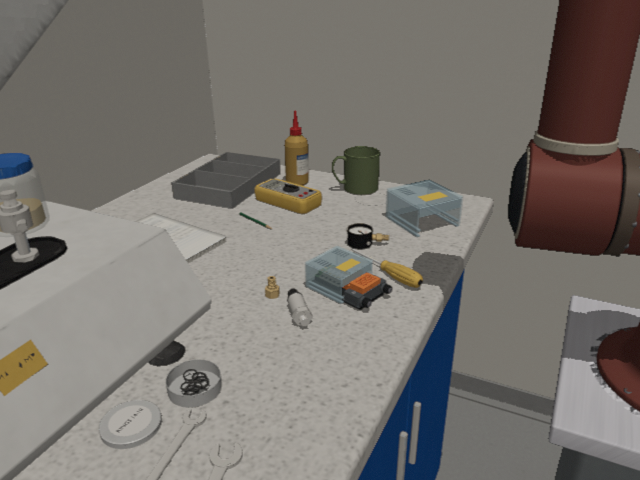

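View pics/top0.png

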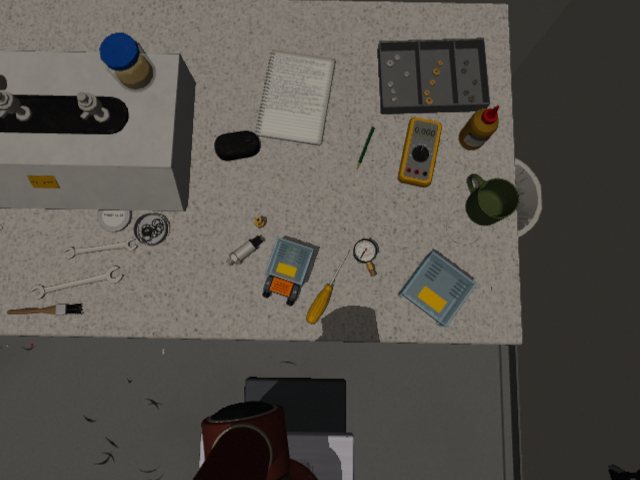

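Two things could be the cover: the hood on the base by the orange tab (top 290,260; scene 338,272), and a larger loose hood (top 437,287; scene 424,205). I choose the first, because it is seated at the tab. The adapter is at top (259,221), the transducer at (246,250), the screwdriver at (325,290) and the gauge at (365,252). Next is one close crop and the measurement.

Run:
```python
from h import *
d=load('top0');s=load('scene0')
c1=cv2.resize(d['img'][205:335,215:395],None,fx=4,fy=4,interpolation=cv2.INTER_CUBIC)
cv2.imwrite('pics/crop1.png',c1[:,:,::-1])
c2=cv2.resize(s['img'][210:340,250:440],None,fx=4,fy=4,interpolation=cv2.INTER_CUBIC)
cv2.imwrite('pics/crop2.png',c2[:,:,::-1])
for n,im in(('top',d),('scene',s)):
    h=cv2.cvtColor(im['img'],cv2.COLOR_RGB2HSV)
    for nm,lo,hi in(('orange',(5,170,120),(16,255,255)),('yellow',(17,120,100),(32,255,255))):
        m=cv2.inRange(h,lo,hi)
        k,l,st,ce=cv2.connectedComponentsWithStats(m)
        for i in range(1,k):
            if st[i,4]>50:
                r=cv2.minAreaRect(np.argwhere(l==i)[:,::-1].astype(np.float32)); 
                bx=cv2.boxPoints(r)
                print(n,nm,st[i,4],ce[i].round(1),[ray(im,*p,.036 if nm=='orange' else .05)[:2].round(3).tolist() for p in [ce[i],*bx]])
```

```text
top orange 277 [280.8 286.2] [[0.452, -0.002], [0.445, 0.023], [0.472, 0.014], [0.46, -0.026], [0.432, -0.018]]
top yellow 586 [420.2 150.6] [[0.75, -0.295], [0.687, -0.249], [0.828, -0.277], [0.815, -0.344], [0.675, -0.315]]
top yellow 122 [ 47.  180.8] [[0.666, 0.504], [0.655, 0.53], [0.678, 0.53], [0.674, 0.481], [0.651, 0.481]]
top yellow 54 [257.9 221.6] [[0.586, 0.05], [0.596, 0.059], [0.597, 0.04], [0.577, 0.039], [0.577, 0.058]]
top yellow 198 [286.  269.4] [[0.486, -0.012], [0.482, 0.01], [0.503, 0.004], [0.491, -0.034], [0.471, -0.028]]
top yellow 396 [318.1 304.9] [[0.414, -0.081], [0.383, -0.053], [0.46, -0.089], [0.449, -0.112], [0.373, -0.075]]
top yellow 383 [431.8 298.8] [[0.431, -0.316], [0.437, -0.284], [0.459, -0.301], [0.426, -0.347], [0.403, -0.33]]
scene orange 366 [364.1 282.7] [[0.451, 0.005], [0.474, 0.022], [0.455, -0.043], [0.428, -0.009], [0.448, 0.052]]
scene yellow 611 [295.6 157.5] [[0.822, -0.461], [0.765, -0.287], [0.945, -0.638], [0.876, -0.644], [0.712, -0.296]]
scene yellow 903 [288.1 199.4] [[0.71, -0.216], [0.755, -0.151], [0.82, -0.265], [0.668, -0.289], [0.619, -0.176]]
scene yellow 128 [432.3 196.1] [[0.442, -0.357], [0.466, -0.347], [0.428, -0.398], [0.417, -0.368], [0.455, -0.319]]
scene yellow 129 [347.4 264.6] [[0.489, -0.015], [0.503, 0.0], [0.489, -0.046], [0.475, -0.029], [0.489, 0.016]]
scene yellow 504 [402.  272.4] [[0.4, -0.028], [0.437, -0.02], [0.444, -0.064], [0.366, -0.037], [0.363, 0.004]]
scene yellow 1389 [ 19.3 366.4] [[0.759, 0.392], [0.79, 0.415], [0.795, 0.348], [0.731, 0.374], [0.731, 0.435]]
```

View pics/crop1.png

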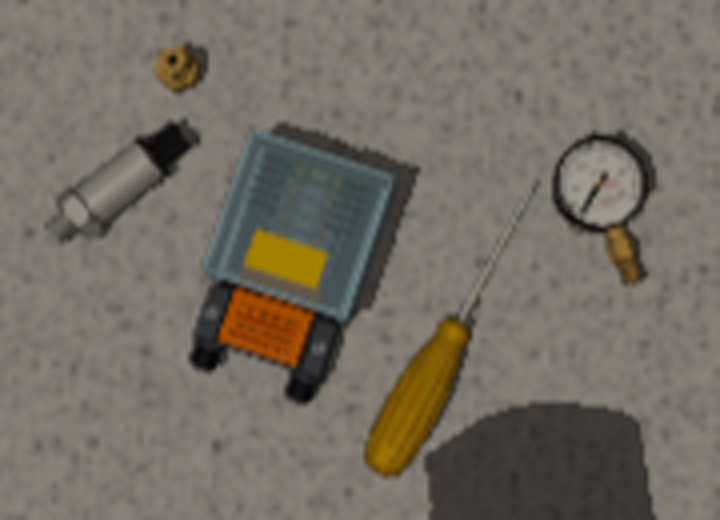

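View pics/crop2.png

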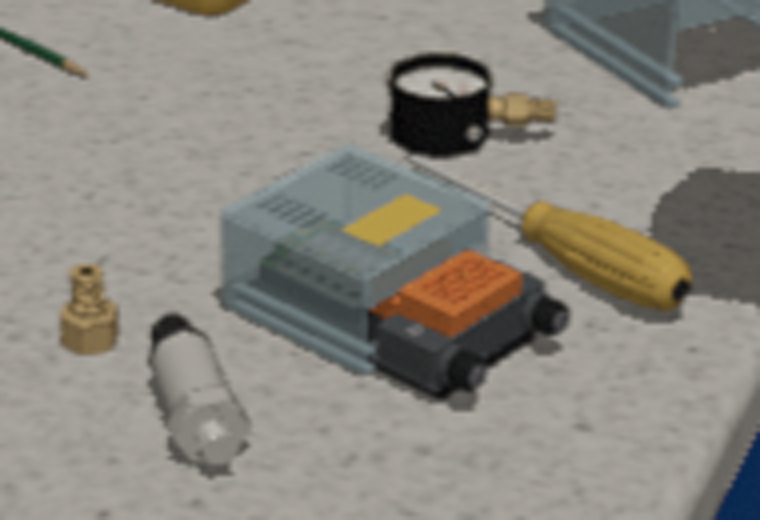

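The crops confirm it: the seated hood's corners are at crop1 (205,270), (255,130), (393,178) and (345,318), with the orange pad centred near (266,327). Next I compute the axes.

Run:
```python
from h import *
d=load('top0');s=load('scene0')
P=[ray(d,215+(x+.5)/4-.5,205+(y+.5)/4-.5,.05)[:2] for x,y in((205,270),(255,130),(393,178),(345,318))]
a=lambda v:np.degrees(np.arctan2(v[1],v[0]))
print(np.round(P,4)); 
print('yaw',a(P[1]-P[0]),a(P[2]-P[3]),a(P[1]-P[2])-90,a(P[0]-P[3])-90,'len',[np.linalg.norm(P[i]-P[(i+1)%4]).round(4) for i in range(4)])
c=np.mean(P,0);print('centre',c,'yaw pad->cover',a(c-[.452,-.002]),np.linalg.norm(c-[.452,-.002]))
for y in (-17,-18.5):
    r=np.radians(y);ex=np.array([np.cos(r),np.sin(r)]);ey=np.array([-ex[1],ex[0]])
    print(y,'pad from cover',c-.0565*ex)
h=cv2.cvtColor(d['img'],cv2.COLOR_RGB2HSV)
# two-view pad centre triangulation from hull corners in scene crop top face
Q=[ray(s,250+(x+.5)/4-.5,210+(y+.5)/4-.5,.036)[:2] for x,y in((398,290),(468,250),(523,287),(447,335))]
print('scene pad corners',np.round(Q,4),np.mean(Q,0),a(Q[0]-Q[3]),a(Q[1]-Q[2]),a(Q[1]-Q[0])+90)
```

```text
[[ 0.4799  0.0292]
 [ 0.554   0.0056]
 [ 0.53   -0.0675]
 [ 0.4563 -0.0442]]
yaw -17.643716380884516 -17.54459066143408 -18.20524763807147 -17.756474422986827 len [np.float64(0.0779), np.float64(0.077), np.float64(0.0772), np.float64(0.0771)]
centre [ 0.50505613 -0.01921079] yaw pad->cover -17.972456623939355 0.055777808398410456
-17 pad from cover [ 0.45102491 -0.00269179]
-18.5 pad from cover [ 0.45147584 -0.00128307]
scene pad corners [[ 0.4735  0.0135]
 [ 0.4597 -0.0277]
 [ 0.4289 -0.0096]
 [ 0.4432  0.0363]] [0.45132288 0.00312739] -36.893547044609676 -30.449860785971556 -18.519092001926026
```

Request:
step_arm([
  {"travel": [0.465,0.999,-0.05],"angular": [0,0,-0.749],"gripper": 0},
  {"travel": [0.465,0.999,-0.05],"angular": [0,0,-0.749],"gripper": 0},
  {"travel": [0.465,0.999,-0.05],"angular": [0,0,-0.749],"gripper": 0},
  {"travel": [0.465,0.999,-0.05],"angular": [0,0,-0.749],"gripper": 0},
  {"travel": [0.465,0.999,-0.05],"angular": [0,0,-0.749],"gripper": 0},
  {"travel": [0.465,0.999,-0.05],"angular": [0,0,-0.749],"gripper": 0},
  {"travel": [0.465,0.999,-0.05],"angular": [0,0,-0.749],"gripper": 0},
  {"travel": [0.465,0.999,-0.05],"angular": [0,0,-0.749],"gripper": 0},
  {"travel": [0.465,0.999,-0.05],"angular": [0,0,-0.749],"gripper": 0},
  {"travel": [0.465,0.999,-0.05],"angular": [0,0,-0.749],"gripper": 0},
])

```text
t: 1.1
tool_pos: [0.3823, -0.1462, 0.2083]
tool_rot: [3.104, -0.487, 0.001]
contact_force: [0.5, -0.2, -0.1]
opening: -0.0
grip_force: 0.0
```

Request:
step_arm([
  {"travel": [0.11,0.235,-0.05],"angular": [0,0,0],"gripper": 0},
  {"travel": [0.11,0.235,-0.14],"angular": [0,0,0],"gripper": 0},
  {"travel": [0.11,0.235,-0.2],"angular": [0,0,0],"gripper": 0},
  {"travel": [0.11,0.235,-0.2],"angular": [0,0,0],"gripper": 0},
  {"travel": [0.11,0.235,-0.2],"angular": [0,0,0],"gripper": 0},
  {"travel": [0.11,0.235,-0.2],"angular": [0,0,0],"gripper": 0},
])

```text
t: 1.7
tool_pos: [0.4469, -0.0065, 0.087]
tool_rot: [3.104, -0.483, -0.006]
contact_force: [0.1, -0.8, 0.5]
opening: -0.0
grip_force: 0.0
```

Run:
```python
from h import *
from scipy.spatial.transform import Rotation as R
o=ctrl.get_obs();m=R.from_rotvec(o['tool_rot']).as_matrix();print(o['tool_pos'].round(4),m.round(3),np.degrees(np.arctan2(m[1,0],m[0,0])),o['q'].round(2),o['contact_force'])
s=snap('scene','scene1')
print(proj(s,o['tool_pos']),proj(s,[.4513,-.002,.036]))
cv2.imwrite('pics/c3.png',cv2.resize(s['img'][180:340,270:450],None,fx=3,fy=3)[:,:,::-1])
```

```text
[ 0.4469 -0.0065  0.087 ] [[ 0.953 -0.304 -0.004]
 [-0.304 -0.953  0.   ]
 [-0.004  0.001 -1.   ]] -17.6765293168386 [-0.18 -0.25  2.15 -0.    1.25  1.7 ] [ 0.14188085 -0.7999441   0.49975327]
[370.1555078  251.99765509] [365.61771773 280.56994736]
```

View pics/c3.png

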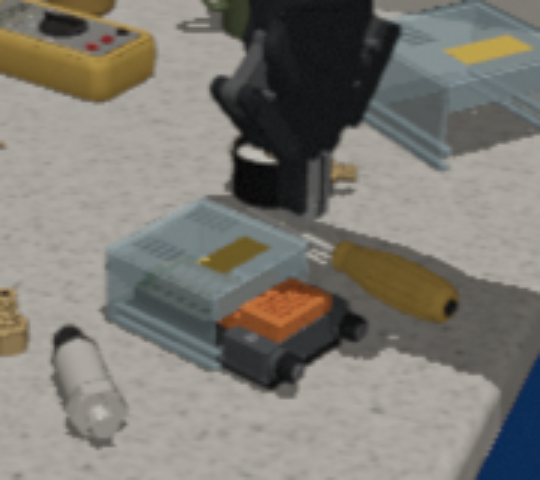

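The picture shows the shut fingertip at crop (300,210), above and behind the pad at (285,310), which matches the projection. Now I centre it and press.

Request:
step_arm([
  {"travel": [0.005,0.008,-0.02],"angular": [0,0,0],"gripper": 0},
  {"travel": [0.005,0.008,-0.05],"angular": [0,0,0],"gripper": 0},
  {"travel": [0.005,0.008,-0.07],"angular": [0,0,0],"gripper": 0},
  {"travel": [0.005,0.008,-0.078],"angular": [0,0,0],"gripper": 0},
  {"travel": [0.005,0.008,-0.083],"angular": [0,0,0],"gripper": 0},
  {"travel": [0.005,0.008,-0.088],"angular": [0,0,0],"gripper": 0},
  {"travel": [0.005,0.008,-0.092],"angular": [0,0,0],"gripper": 0},
  {"travel": [0.005,0.008,-0.095],"angular": [0,0,0],"gripper": 0},
  {"travel": [0.005,0.008,-0.095],"angular": [0,0,0],"gripper": 0},
  {"travel": [0.005,0.008,-0.095],"angular": [0,0,0],"gripper": 0},
])

```text
t: 2.75
tool_pos: [0.4517, -0.0026, 0.0323]
tool_rot: [3.103, -0.485, 0.002]
contact_force: [-0.3, -1.0, 4.3]
opening: -0.0001
grip_force: 1.9
```

Request:
step_arm([
  {"travel": [0,0,-0.003],"angular": [0,0,0],"gripper": 0},
  {"travel": [0,0,-0.003],"angular": [0,0,0],"gripper": 0},
  {"travel": [0,0,-0.003],"angular": [0,0,0],"gripper": 0},
])

```text
t: 3.05
tool_pos: [0.4517, -0.0026, 0.0302]
tool_rot: [3.104, -0.486, 0.002]
contact_force: [-0.3, -1.0, 5.7]
opening: 0.0001
grip_force: 2.5
```

Request:
step_arm([
  {"travel": [0.005,-0.0016,0],"angular": [0,0,0],"gripper": 0},
  {"travel": [0.01,-0.0032,0],"angular": [0,0,0],"gripper": 0},
  {"travel": [0.015,-0.0048,0],"angular": [0,0,0],"gripper": 0},
  {"travel": [0.02,-0.0064,0],"angular": [0,0,0],"gripper": 0},
  {"travel": [0.025,-0.008,0],"angular": [0,0,0],"gripper": 0},
  {"travel": [0.03,-0.0096,0],"angular": [0,0,0],"gripper": 0},
  {"travel": [0.03,-0.0096,0],"angular": [0,0,0],"gripper": 0},
])

```text
t: 3.75
tool_pos: [0.468, -0.0075, 0.0293]
tool_rot: [-3.103, 0.486, 0.006]
contact_force: [-3.2, 1.6, 4.1]
opening: 0.0001
grip_force: 2.9
```

Run:
```python
from h import *
o=ctrl.get_obs();print(o['tool_pos'],o['contact_force'])
s=snap('scene','scene2')
cv2.imwrite('pics/c4.png',cv2.resize(s['img'][180:340,270:450],None,fx=3,fy=3)[:,:,::-1])
```

```text
[ 0.46804987 -0.00745558  0.0292954 ] [-3.20116442  1.57658819  4.07869101]
```

View pics/c4.png

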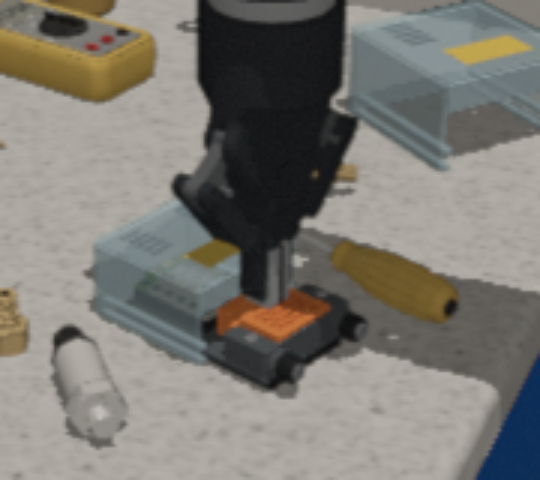

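The cover has begun to slide: its left edge moved from crop x 107 to 93, and the tab is down. I keep pushing.

Request:
step_arm([
  {"travel": [0.006,-0.0019,0],"angular": [0,0,0],"gripper": 0},
  {"travel": [0.012,-0.0039,0],"angular": [0,0,0],"gripper": 0},
  {"travel": [0.018,-0.0058,0],"angular": [0,0,0],"gripper": 0},
  {"travel": [0.024,-0.0077,0],"angular": [0,0,0],"gripper": 0},
  {"travel": [0.03,-0.0096,0],"angular": [0,0,0],"gripper": 0},
  {"travel": [0.036,-0.0116,0.001],"angular": [0,0,0],"gripper": 0},
  {"travel": [0.042,-0.0135,0.002],"angular": [0,0,0],"gripper": 0},
  {"travel": [0.048,-0.0154,0.003],"angular": [0,0,0],"gripper": 0},
  {"travel": [0.054,-0.0174,0.004],"angular": [0,0,0],"gripper": 0},
  {"travel": [0.06,-0.0193,0.004],"angular": [0,0,0],"gripper": 0},
])

```text
t: 4.8
tool_pos: [0.5046, -0.0196, 0.0315]
tool_rot: [-3.104, 0.486, 0.003]
contact_force: [-0.7, -0.1, 0.4]
opening: -0.0003
grip_force: 0.5
```

Request:
step_arm([
  {"travel": [0.006,-0.0019,0],"angular": [0,0,0],"gripper": 0},
  {"travel": [0.014,-0.0045,0],"angular": [0,0,0],"gripper": 0},
  {"travel": [0.022,-0.0071,0],"angular": [0,0,0],"gripper": 0},
  {"travel": [0.03,-0.0096,0],"angular": [0,0,0],"gripper": 0},
  {"travel": [0.038,-0.0122,0],"angular": [0,0,0],"gripper": 0},
  {"travel": [0.046,-0.0148,0],"angular": [0,0,0],"gripper": 0},
  {"travel": [0.054,-0.0174,0],"angular": [0,0,0],"gripper": 0},
  {"travel": [0.061,-0.0196,0],"angular": [0,0,0],"gripper": 0},
  {"travel": [0.067,-0.0215,0],"angular": [0,0,0],"gripper": 0},
  {"travel": [0.067,-0.0215,0],"angular": [0,0,0],"gripper": 0},
])

```text
t: 5.8
tool_pos: [0.546, -0.0328, 0.0324]
tool_rot: [3.104, -0.486, 0.001]
contact_force: [-0.9, 0.1, 0.4]
opening: 0.0002
grip_force: 0.2
```

Run:
```python
from h import *
o=ctrl.get_obs();print(o['tool_pos'],o['contact_force'])
s=snap('scene','scene3')
cv2.imwrite('pics/c5.png',cv2.resize(s['img'][180:340,250:450],None,fx=3,fy=3)[:,:,::-1])
```

```text
[ 0.54600369 -0.03282081  0.03244325] [-0.8540072   0.1490264   0.39732017]
```

View pics/c5.png

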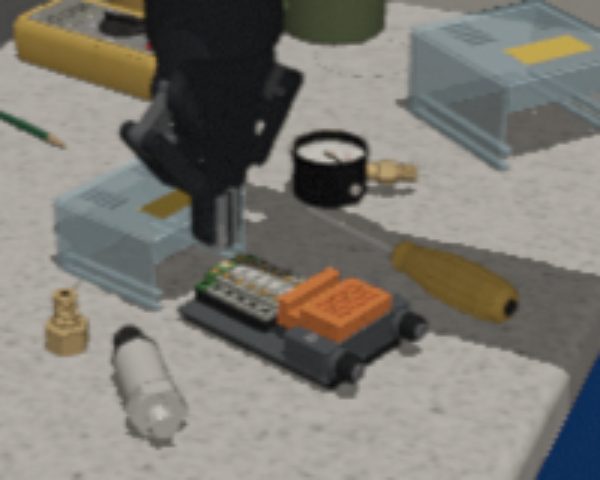

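The cover stands clear of the base on the bench (crop 60–240, 165–305), the tab is up again, and the adapter and transducer look untouched. I back off and rise.

Request:
step_arm([
  {"travel": [-0.01,0.0032,0.002],"angular": [0,0,0],"gripper": 0},
  {"travel": [-0.02,0.0064,0.02],"angular": [0,0,0],"gripper": 0},
  {"travel": [-0.03,0.01,0.08],"angular": [0,0,0],"gripper": 0},
  {"travel": [-0.08,-0.05,0.15],"angular": [0,0,0],"gripper": 0},
  {"travel": [-0.12,-0.12,0.22],"angular": [0,0,0],"gripper": 0},
  {"travel": [-0.12,-0.2,0.25],"angular": [0,0,0],"gripper": 0},
  {"travel": [-0.12,-0.28,0.25],"angular": [0,0,0],"gripper": 0},
  {"travel": [-0.15,-0.36,0.25],"angular": [0,0,0],"gripper": 0},
  {"travel": [-0.15,-0.4,0.25],"angular": [0,0,0],"gripper": 0},
  {"travel": [-0.15,-0.4,0.25],"angular": [0,0,0],"gripper": 0},
])

```text
t: 6.85
tool_pos: [0.4541, -0.2768, 0.183]
tool_rot: [3.1, -0.494, 0.002]
contact_force: [0.1, -0.1, -0.6]
opening: 0.0
grip_force: 0.0
```

Run:
```python
from h import *
o=ctrl.get_obs();print(o['tool_pos'],o['contact_force'],o['t'])
d=snap('top','top4'); s=snap('scene','scene4')
c1=cv2.resize(d['img'][190:320,215:395],None,fx=4,fy=4,interpolation=cv2.INTER_CUBIC)
cv2.imwrite('pics/c6.png',c1[:,:,::-1])
d0=load('top0')
for n,im in(('0',d0),('4',d)):
    h=cv2.cvtColor(im['img'],cv2.COLOR_RGB2HSV)
    k,l,st,ce=cv2.connectedComponentsWithStats(cv2.inRange(h,(17,120,80),(32,255,255)))
    print(n,[(ray(im,*ce[i],.05)[:2].round(3).tolist(),int(st[i,4])) for i in range(1,k) if st[i,4]>40])
```

```text
[ 0.45410934 -0.2767865   0.18297529] [ 0.07392756 -0.13742675 -0.60186456] 6.85
0 [([0.91, 0.35], 111), ([0.866, -0.315], 41), ([0.815, -0.433], 229), ([0.746, -0.293], 714), ([0.665, 0.513], 297), ([0.586, 0.049], 67), ([0.486, -0.012], 198), ([0.494, -0.187], 57), ([0.414, -0.081], 463), ([0.431, -0.316], 383)]
4 [([0.915, 0.333], 350), ([0.866, -0.315], 42), ([0.815, -0.434], 279), ([0.744, -0.292], 770), ([0.665, 0.512], 312), ([0.586, 0.049], 72), ([0.573, -0.04], 180), ([0.493, -0.188], 71), ([0.414, -0.082], 477), ([0.424, -0.313], 160)]
```

View pics/c6.png

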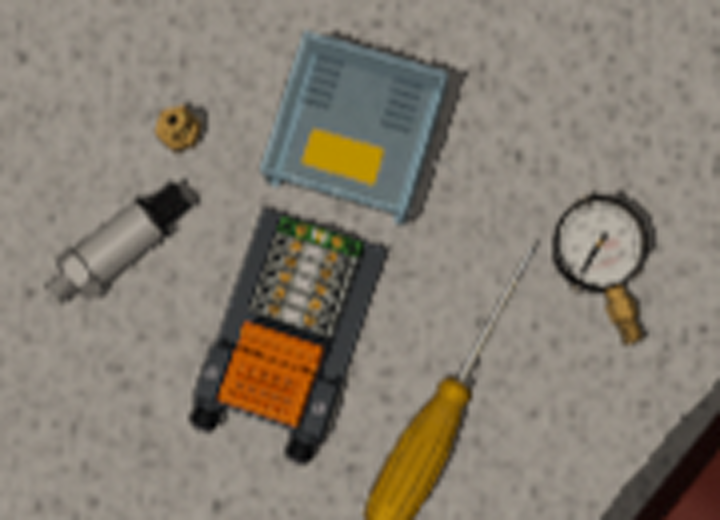

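The label moved 91 mm straight along the base's x. The cover stands square and clear at crop (355,125), the tab is up, and the bystanders have not moved. I hand it in.

```bash
python3 -c "
from station import ctrl
print(ctrl.finish_job())"
```

```text
the job is handed in; nothing more can be done
None
```

The job is handed in, with no verdict returned: the cover was pushed about 91 mm and stands upright and square just clear of the base, the tab is back up, the hand is clear and the bystanders look unmoved.

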